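# Bring the bench magnifier out over the circuit board

## Task

Slide the magnifier's carriage along its rail up against the end stop, leaving the boom latched in its sleeve. Then pinch the boom's head so that its lock button is squeezed in, draw the boom out until the head's pointer stands over the rider on the scale, and finish there still holding it: keep the button squeezed, do not let go. Leave the glass, the battery and the side cutters where they lie.

Things in the scene. Friction and masses are not known exactly. Their poses are not given: they have to be found in the camera images.
- rig: The magnifier slide, fixed to the bench: an aluminium rail (x -28..28, y -250..-10 mm, 30 mm high) and a scale bar with 10 mm ticks (x 50..66, y -40..210 mm, 30 mm high). Origin on the bench top, under the rail's centre line. Its y axis runs along the rail from the carriage towards the circuit board, z is up. Carriage and boom move along this y only.
- rail_stop (a point): The face of the end stop block on the rail, at y = -30 mm of the rig, that the front of the carriage block comes up against.
- carriage (a joint): Travel of the carriage towards rig +y, in m: 0 at the rear end, 0.12 against the end stop; starts in 0 to 0.05. Friction about 4 N; stays where it is left. A dark steel block 80 x 80 mm, top at 65 mm, carrying the boom's square aluminium sleeve (30 x 30 mm, 65 to 95 mm above the bench), which ends 5 mm short of the head when the boom is in.
- handle (a point): Grip point of the carriage's handle, an upright black block on the sleeve, 22 mm wide across the rail (rig x), 30 mm long along it, from 95 to 145 mm above the bench. The point is on its centre line, 125 mm above the bench, 20 mm below its top. It can be pinched across the rail from above.
- boom (a joint): Extension of the telescoping boom out of its sleeve, towards rig +y, in m: 0 fully in (latched, the start), 0.125 fully out. A spring of about 2.5 to 4 N always draws it back in; friction about 1 N. The latch lets it move no more than about 2 mm unless the lock button is squeezed.
- head (a point): Grip point of the boom's head, a black block 28 mm wide (rig x -18..10 mm), 55 mm long along the rail, 65 to 125 mm above the bench, with the lock button on its rig +x side. The point lies 105 mm above the bench on the slide's centre line (rig x = 0), level with the button's middle, 155 mm from the handle point when the boom is in. Pinched across the rail from above, one finger lands on the button.
- lock (a joint): Travel of the lock button, a steel plate 32 mm long and 36 mm high on the head's side, towards rig -x, in m: 0 out, 0.006 fully in; latch free from about 0.004. Head and button measure 40 mm across with it out (rig x -18..22 mm), 34 mm with it in. It springs out by itself: about 5 N to start, 8.5 N fully in; a pinch of 20 N keeps it in. It travels with the head.
- pointer (a point): Tip of the steel pointer that hangs from the head over the scale bar: 42 mm above the bench, 58 mm to the rig +x side of the centre line and 25 mm beyond the head point along rig +y. It moves with the head.
- mark (a point): Top of the rider, a small steel clamp 8 mm wide along the scale and 40 mm long across it, fixed on the scale bar 38 mm above the bench. The pointer must stop right over it. With the carriage at its stop the boom has to come out 50 to 100 mm.
- holder: Circuit board holder, fixed to the bench beyond the rail's end, 88 x 100 mm and about 50 mm high; origin on the bench under its centre. The lens ends up over it, clear of it by 30 mm.
- tumbler: Drinking glass, 72 mm across and 85 mm high, loose on the bench on the far side of the slide; origin under its centre. To be left alone.
- battery: Black and copper block battery 26 x 44 x 17 mm, loose on the bench; origin under its centre. To be left alone.
- cutters: Side cutters with red handles, about 135 mm long, 50 mm wide, 13 mm high, loose on the bench on the robot's side of the slide; origin near the pivot, under it. To be left alone.
- lens (a point): Centre of the magnifier lens, 92 mm across its black rim, 84 mm above the bench, carried by the head: 90 mm beyond the head point along rig +y.

How it is judged (in metres and radians):
On the way, in this order (a step that is already met when the one before it is completed fails the run):
1. the carriage stands against the end stop with the boom still latched in (value of joint carriage above 0.115 m and value of joint boom below 0.006 m), for 0.2 s.
2. the head is held with the lock button squeezed in and the boom is drawn out, the carriage still at the stop (value of joint carriage above 0.115 m and value of joint boom above 0.02 m and value of joint lock above 0.0035 m and contact force between the fingers and boom above 3 N), for 0.2 s.
At the end, for the whole second after the job is handed in: The carriage is within 5 mm of its end stop; the boom is drawn out and at rest (under 10 mm/s) with the pointer within 5 mm of the rider's middle along the scale; the fingers still hold the head (over 3 N) with the lock button squeezed in at least 3.5 mm of its 6 mm (value of joint carriage above 0.115 m and value of joint boom between 0.035 and 0.122 m and value of joint lock above 0.0035 m and contact force between the fingers and boom above 3 N and y of pointer in the frame of mark between -0.005 and 0.005 m and velocity of joint boom between -0.01 and 0.01 m/s); the arm keeps its last pose, push and grip.
It fails at once if the glass is moved more than 15 mm or tipped (distance of tumbler from where it was at the start of the episode above 0.015 m or angle between tumbler's own z axis and vertical above 0.3 rad).
It fails at once if the battery is moved more than 15 mm or tipped (distance of battery from where it was at the start of the episode above 0.015 m or angle between battery's own z axis and vertical above 0.3 rad).
It fails at once if the pair of side cutters is moved more than 15 mm or tipped (distance of cutters from where it was at the start of the episode above 0.015 m or angle between cutters's own z axis and vertical above 0.3 rad).
It also fails if it takes over 45 s, if anything falls off the work surface, if the arm or the gripper's body presses on something with over 40 N, if the wrist force passes 120 N, or if a joint passes its speed limit or range.

## Robot

A 6-joint arm with a two-finger parallel gripper is mounted at the origin on the work surface. World frame = base frame: x ahead of the robot, y to its left, z up, the work surface at z = 0. Lengths are in mm, angles in rad, forces in N, time in s.
With the tool pointing down it reaches from about 200 to 875 mm from the base axis. Payload 3.4 kg.
Tool frame: the origin (TCP) lies at the very end of the fingers, on their centre line; the grasp point (between the pads) lies 19 mm behind it; z points along the fingers, y is the line along which they close (so a half turn about z gives the same grasp; the last joint's range is limited). The gripper opens to 94 mm and grips with 3 to 60 N. Pads are 16 mm wide; open, the fingers measure 119 mm over their backs; the gripper's body (75 mm by 177 mm) begins 78 mm behind the grasp point.
Start: joints at [-1.223, 0.276, 1.505, -0, 1.361, -0.121], TCP at [259.8, -513.001, 205.493] pointing down, gripper open.
Joint ranges: [-2.89, 2.89], [-0.75, 2.08], [0.22, 2.7], [-1.18, 4.32], [0.11, 2.71], [-2.7, 2.7]. Speed limits (rad/s): [2.57, 2.57, 3.14, 3.14, 3.14, 3.14].

## Interface

Orientations are given as a rotation vector (axis times angle).
In Python, from station import status, cams, job_done gives the robot as it stands.
- The arm moves only by the shell command python3 -m pendant 'ROWS' [FORCE]. ROWS is JSON, a list of rows, each a list of 7 numbers: the shift along the tool's x, y, z each as a share of 1 m, from -1 to 1, then the turn, a rotation vector about the tool's x, y, z each as a share of pi rad, from -1 to 1, then the opening, from 0 (shut) to 1 (fully open). In form: [[dx, dy, dz, ax, ay, az, gripper], ...]. A call has 1 to 20 rows; each row is the pose to reach, as a shift and turn from the pose commanded when the call began, along the tool's axes at that moment, turning the shorter way round; what a row does not reach only later rows make up. A row lasts 1/12 s, in which the tool goes at most 41.7 mm and 7.16 degrees, less where a joint would pass 70% of its speed; a pose out of reach is approached as far as the arm can. A call with a number of a shift or a turn outside -1 to 1 is refused whole. A call with a gripper value outside its range is refused whole. The fingers move at their own pace and stop on an object; FORCE is the grip in N (left out, the last holds). Time passes only in rows, so rows that repeat a pose let the fingers close. It gives the time, the measured TCP pose, the force, the opening and the grip force at its end, in the units of the state.
- status.observe(): the state, without advancing time (a new reading comes with each control period).
- cams.camera(name): name is "side" or "top" or "wrist"; returns the picture (400x640x3 uint8, blue, green, red); there is no depth.
- cams.camera_params(name): a dict with "vfov" (degrees; the focal length in pixels is half the picture's height over the tangent of half this angle, whatever the lens; pixels are square), "cx", "cy" (the principal point, pixels), "dist" ([k1, k2, p1, p2, k3] as OpenCV has them; the pictures are not rectified), "T" (4x4, takes a point from camera to world coordinates); the wrist camera has in their place "T_tool_cam" (4x4, takes a point from camera to tool coordinates, whose origin is the TCP and whose axes are the flange's). Camera axes: x right, y up, looking along -z (the intrinsics and any distortion apply to the point x, -y, -z); pixel columns grow to the right and rows downward; lengths in mm; the calibration is good to about 2 mm. A picture is of the moment at which its call begins: read the wrist's pose just before it. camera_params takes no time and is no camera call.
- job_done(): hands the job in; it is judged then, once.
The state is a dict: "clock": time; "qpos": joint angles; "dq": joint speeds; "tau": joint torques, N m; "eef_pos": TCP position; "eef_rot": TCP orientation; "ft_force": force on the tool from outside, world axes, zero at the start; "moment": the same for the moment, N m; "width": finger opening in mm; "grip_force": force on a finger pad.
Only numpy, scipy, OpenCV 4.12 (cv2) and the standard library are available. Lean on these libraries where they do the work, as an engineer would, in place of code of your own. Each camera call takes 0.05 s, during which the arm holds its last target. There are 200 camera calls.

## Working session

There is one attempt and no reset: what is moved stays moved. The work goes in short steps, Python scripts to look and compute and a shell command to move; the robot and the scene stay as the last step left them, time stands still between calls to the robot, and variables do not carry over. Pictures are saved under pics/ and viewed, at most 10 in all, crops included, and the job is handed in when it is done.

```bash
mkdir -p pics; cat > h.py <<'E'
import numpy as np, cv2
from station import status, cams
from scipy.spatial.transform import Rotation as R
def snap(n,f):
    im=cams.camera(n); cv2.imwrite('pics/'+f,im); return im
def ray(n,uv):
    p=cams.camera_params(n); f=200/np.tan(np.radians(p['vfov']/2))
    K=np.array([[f,0,p['cx']],[0,f,p['cy']],[0,0,1]])
    q=cv2.undistortPoints(np.array(uv,float).reshape(-1,1,2),K,np.array(p['dist'],float)).reshape(-1,2)
    T=np.array(p['T']) if 'T' in p else None
    d=np.c_[q[:,0],-q[:,1],-np.ones(len(q))]@T[:3,:3].T
    return T[:3,3],d
def onz(n,uv,z):
    o,d=ray(n,uv); return o+d*((np.asarray(z)-o[2])/d[:,2])[:,None]
E
python3 - <<'E'
from h import *
s=status.observe(); print(s)
for n in('top','side'):
    snap(n,n+'0.png'); print(n,cams.camera_params(n))
E
```

```text
{'clock': 0.0, 'qpos': array([-1.22297766e+00,  2.76571850e-01,  1.50609128e+00, -2.18399592e-05,
        1.36068416e+00, -1.21030910e-01]), 'dq': array([-0.0009562 ,  0.000725  , -0.00026249,  0.00063963, -0.00065881,
       -0.00018994]), 'tau': array([ 2.14551161e-03, -4.04576290e+01, -2.37231785e+01,  7.05652032e-02,
        3.47267557e-02, -1.36421695e-04]), 'eef_pos': array([ 259.6027205 , -512.44452516,  204.63461353]), 'eef_rot': array([-3.05396916e+00, -7.29342868e-01,  3.45002013e-04]), 'ft_force': array([-0.65800305, -0.67459317,  0.64874277]), 'moment': array([-0.02334892, -0.03348221, -0.04228867]), 'grip_force': 0.0, 'width': 93.88331206498184}
top {'vfov': 53.495252344670895, 'cx': 323.8930793161633, 'cy': 204.33331130980378, 'dist': array([-0.06084626,  0.        ,  0.        ,  0.        ,  0.        ]), 'T': array([[-1.09007330e-02,  9.94497807e-01, -1.04188699e-01,
         5.22440903e+02],
       [-9.99934912e-01, -1.04903528e-02,  4.48600123e-03,
         2.70907174e+01],
       [ 3.36834218e-03,  1.04230818e-01,  9.94547430e-01,
         8.03426191e+02],
       [ 0.00000000e+00,  0.00000000e+00,  0.00000000e+00,
         1.00000000e+00]])}
side {'vfov': 51.18291851280467, 'cx': 322.75522173381967, 'cy': 202.40507555261627, 'dist': array([-0.06026404,  0.        ,  0.        ,  0.        ,  0.        ]), 'T': array([[-9.09043054e-01,  3.13914914e-01, -2.74040422e-01,
         3.68437144e+02],
       [-4.16558061e-01, -7.01870080e-01,  5.77804269e-01,
         4.76504566e+02],
       [-1.09593957e-02,  6.39402704e-01,  7.68793908e-01,
         6.90663191e+02],
       [ 0.00000000e+00,  0.00000000e+00,  0.00000000e+00,
         1.00000000e+00]])}
```

View pics/top0.png

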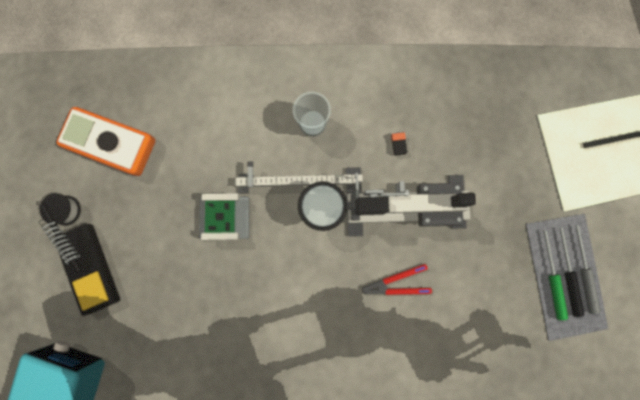

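View pics/side0.png

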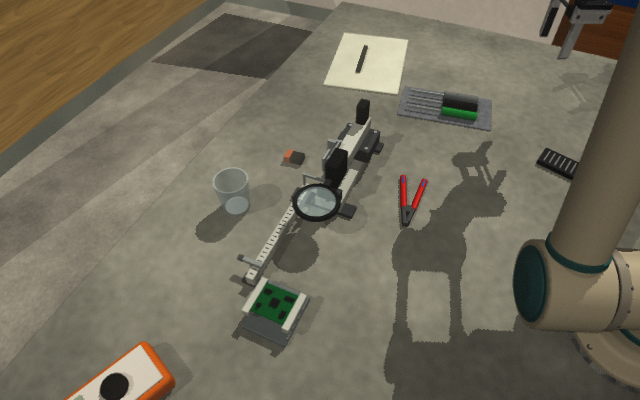

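The top view shows the head near (373,204), the handle near (463,199), the scale and rider (~(249,172)), with rig y pointing left (world +y). I'll zoom in for accurate points.

```bash
python3 - <<'E'
from h import *
im=cv2.imread('pics/top0.png')
cv2.imwrite('pics/topc.png',cv2.resize(im[150:250,225:485],None,fx=3,fy=3,interpolation=cv2.INTER_CUBIC))
im=cv2.imread('pics/side0.png')
cv2.imwrite('pics/sidec.png',cv2.resize(im[90:290,230:390],None,fx=3,fy=3,interpolation=cv2.INTER_CUBIC))
E
```

```text
(no output)
```

View pics/topc.png

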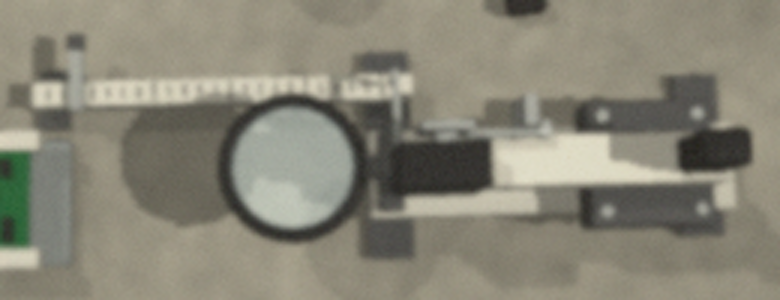

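View pics/sidec.png

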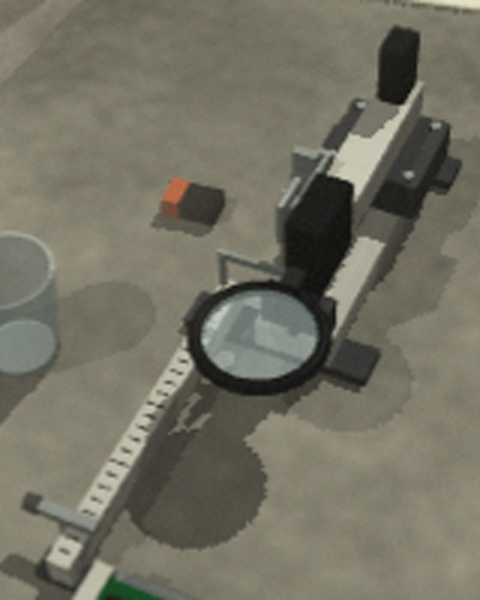

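```bash
python3 - <<'E'
from h import *
np.set_printoptions(precision=1,suppress=True)
def t(n,c,z):
    c=np.array(c,float)
    c=(c+1)/3-0.33+np.array((225,150) if n=='top' else (230,90)); return onz(n,c,z)
P={'scale near(left)end,right end':([(32,95),(412,82)],30),'rider':([(75,48),(75,105)],38),
'lens':([(292,167)],84),'head top rear, mid':([(490,141),(490,188),(395,145),(395,192)],125),
'handle top rear':([(750,130),(750,162),(685,140),(685,168)],145),'rail end':([(375,206),(375,216)],30),'pointer':([(397,100)],42)}
for k,(c,z) in P.items(): print(k,t('top',c,z))
P={'rider side':([(33,503),(90,525)],38),'lens':([(259,337)],84),'handle top corners':([(389,28),(418,33),(380,62),(410,66)],145),
'head top corners':([(318,172),(353,181),(287,220),(333,240)],125),'scaleend':([(60,575),(205,340)],30)}
for k,(c,z) in P.items(): print(k,t('side',c,z))
E
```

```text
scale near(left)end,right end [[650.3 197.5  30. ]
 [656.3 -52.9  30. ]]
rider [[679.8 167.9  38. ]
 [642.1 167.5  38. ]]
lens [[595.4  26.7  84. ]]
head top rear, mid [[605.1 -87.3 125. ]
 [577.9 -86.6 125. ]
 [603.3 -32.6 125. ]
 [576.2 -32.  125. ]]
handle top rear [[ 607.4 -231.5  145. ]
 [ 589.3 -230.6  145. ]
 [ 602.1 -194.1  145. ]
 [ 586.3 -193.4  145. ]]
rail end [[574.8 -27.1  30. ]
 [568.3 -27.   30. ]]
pointer [[642.5 -41.7  42. ]]
rider side [[683.4 167.8  38. ]
 [643.5 166.9  38. ]]
lens [[595.8  25.4  84. ]]
handle top corners [[ 610.5 -227.6  145. ]
 [ 589.5 -230.5  145. ]
 [ 602.  -188.7  145. ]
 [ 581.4 -193.   145. ]]
head top corners [[605.2 -88.3 125. ]
 [580.8 -89.7 125. ]
 [605.4 -39.2 125. ]
 [571.8 -34.8 125. ]]
scaleend [[645.9 200.6  30. ]
 [648.7   2.7  30. ]]
```

```bash
cat >> h.py <<'E'
EY=np.array([-.023,1,0]);EY/=np.linalg.norm(EY);EX=np.array([EY[1],-EY[0],0]);O=np.array([597,-14.3,0])
def rig(x,y,z): return O+x*EX+y*EY+np.array([0,0,z])
def plan(p):
    s=status.observe(); Rm=R.from_rotvec(s['eef_rot']).as_matrix()
    yd=EX if Rm[:,1]@EX>0 else -EX
    Rt=np.c_[np.cross(yd,[0,0,-1]),yd,[0,0,-1]]
    print('shift',Rm.T@(p-s['eef_pos'])/1000,'turn',R.from_matrix(Rm.T@Rt).as_rotvec()/np.pi)
    print(s['clock'],s['eef_pos'],s['ft_force'],s['width'],s['grip_force'])
E
python3 -c "
from h import *
plan(rig(0,-201,195))"
```

```text
shift [ 0.43940774 -0.11062396  0.00998153] turn [-4.21065913e-04 -3.40330864e-04 -3.58095463e-01]
0.1 [ 259.6089833  -512.48277748  204.72145249] [ 0.39513639  0.82109863 -0.08618566] 93.66413078705983 0.0
```

```bash
python3 -m pendant '[[0.439,-0.111,0.01,0,0,-0.358,1],[0.439,-0.111,0.01,0,0,-0.358,1],[0.439,-0.111,0.01,0,0,-0.358,1],[0.439,-0.111,0.01,0,0,-0.358,1],[0.439,-0.111,0.01,0,0,-0.358,1],[0.439,-0.111,0.01,0,0,-0.358,1],[0.439,-0.111,0.01,0,0,-0.358,1],[0.439,-0.111,0.01,0,0,-0.358,1],[0.439,-0.111,0.01,0,0,-0.358,1],[0.439,-0.111,0.01,0,0,-0.358,1],[0.439,-0.111,0.01,0,0,-0.358,1],[0.439,-0.111,0.01,0,0,-0.358,1],[0.439,-0.111,0.01,0,0,-0.358,1],[0.439,-0.111,0.01,0,0,-0.358,1],[0.439,-0.111,0.01,0,0,-0.358,1],[0.439,-0.111,0.01,0,0,-0.358,1]]'
python3 -c "
from h import *
plan(rig(0,-201,106))
p=cams.camera_params('wrist');print(p)
s=status.observe();snap('wrist','w1.png');print(s['eef_rot'])"
```

```text
clock: 1.43
eef_pos: [600.2, -216.9, 195.6]
eef_rot: [-2.198, -2.244, 0.001]
ft_force: [-0.4, 0.2, -0.1]
width: 94.0
grip_force: 0.0
shift [0.00162279 0.00153406 0.0895848 ] turn [-0.00014212  0.00012112 -0.00071169]
1.4333 [ 600.16098223 -216.86618551  195.58608373] [-0.43354289  0.1709727  -0.08318343] 94.0300782775388 0.0
{'vfov': 68.50607996993118, 'cx': 316.89795011235776, 'cy': 200.4928183794132, 'dist': array([-0.02109817,  0.        ,  0.        ,  0.        ,  0.        ]), 'T_tool_cam': array([[-8.56610931e-04,  9.59272540e-01,  2.82480902e-01,
         8.18016280e+01],
       [ 9.99999583e-01,  9.11069541e-04, -6.14321852e-05,
        -7.41083100e-01],
       [-3.16289954e-04,  2.82480731e-01, -9.59272921e-01,
        -1.78936365e+02],
       [ 0.00000000e+00,  0.00000000e+00,  0.00000000e+00,
         1.00000000e+00]])}
[-2.19823552e+00 -2.24435143e+00  9.19331861e-04]
```

View pics/w1.png

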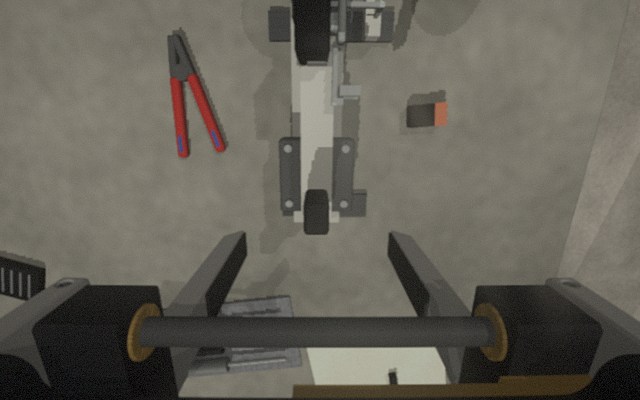

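The wrist view shows the handle (cols 304–328, rows 190–234) laterally centred between the fingers (245..390), and the steel tab beside the sleeve at (350,92). I'll cast these pixels onto planes.

```bash
cat >> h.py <<'E'
def wz(uv,z,s):
    p=cams.camera_params('wrist'); f=200/np.tan(np.radians(p['vfov']/2))
    K=np.array([[f,0,p['cx']],[0,f,p['cy']],[0,0,1]])
    q=cv2.undistortPoints(np.array(uv,float).reshape(-1,1,2),K,np.array(p['dist'],float)).reshape(-1,2)
    T=np.eye(4);T[:3,:3]=R.from_rotvec(s['eef_rot']).as_matrix();T[:3,3]=s['eef_pos'];T=T@p['T_tool_cam']
    d=np.c_[q[:,0],-q[:,1],-np.ones(len(q))]@T[:3,:3].T;o=T[:3,3]
    return o+d*((z-o[2])/d[:,2])[:,None]
def torig(p): return np.c_[(p-O)@EX,(p-O)@EY,p[:,2]]
E
python3 - <<'E'
from h import *
np.set_printoptions(precision=1,suppress=True)
s=status.observe()
im=cv2.imread('pics/w1.png').max(2)
print(im[170:240:2,316]); print(im[212,290:340:2])
for n,c,z in [('handle front l/r',[(304,191),(328,191)],145),('handle rear bottom(95?)/top',[(316,234),(316,222)],145),('block rear corners',[(280,215),(355,215)],65),('block front',[(280,138),(355,138)],65),('head rear top',[(294,54),(329,54)],125),('head rear x',[(298,62),(327,62)],65),('tab',[(350,92)],100)]:
    p=wz(c,z,s);print(n,p,torig(p))
E
```

```text
[120 119 122 120 116 117 117 117 119 112  50  51  49  53  55  46  50  52
  55  48  46  48  52  59  51  49  51  55  57  62  58  55  76 126 127]
[ 73  71 143 155 153 154 140  56  43  51  52  47  55  48  56  54  53  58
  57  77 163 141 146 141 130]
handle front l/r [[ 588.7 -194.9  145. ]
 [ 608.1 -194.5  145. ]] [[ -12.4 -180.4  145. ]
 [   6.9 -180.5  145. ]]
handle rear bottom(95?)/top [[ 599.1 -232.2  145. ]
 [ 598.9 -221.4  145. ]] [[  -2.9 -217.9  145. ]
 [  -2.9 -207.1  145. ]]
block rear corners [[ 558.9 -244.    65. ]
 [ 642.6 -242.3   65. ]] [[ -43.3 -228.7   65. ]
 [  40.3 -229.    65. ]]
block front [[ 560.2 -159.6   65. ]
 [ 637.9 -158.1   65. ]] [[ -40.1 -144.4   65. ]
 [  37.6 -144.7   65. ]]
head rear top [[579.3 -90.5 125. ]
 [606.4 -89.9 125. ]] [[-19.5 -75.7 125. ]
 [  7.7 -75.8 125. ]]
head rear x [[578.7 -86.8  65. ]
 [606.8 -86.2  65. ]] [[-20.  -72.   65. ]
 [  8.1 -72.1  65. ]]
tab [[ 626.7 -115.7  100. ]] [[  27.4 -102.1  100. ]]
```

```bash
sed -i 's/O=np.array(\[597,/O=np.array([595,/' h.py
python3 -m pendant '[[0,-0.001,0.03,0,0,0,1],[0,-0.001,0.06,0,0,0,1],[0,-0.001,0.09,0,0,0,1],[0,-0.001,0.09,0,0,0,1],[0,-0.001,0.09,0,0,0,0],[0,-0.001,0.09,0,0,0,0],[0,-0.001,0.09,0,0,0,0],[0,-0.001,0.09,0,0,0,0],[0,-0.001,0.09,0,0,0,0],[0,-0.001,0.09,0,0,0,0],[0,-0.001,0.09,0,0,0,0],[0,-0.001,0.09,0,0,0,0],[0,-0.001,0.09,0,0,0,0]]' 30
```

```text
clock: 2.57
eef_pos: [600.3, -215.6, 105.6]
eef_rot: [2.196, 2.247, -0.0]
ft_force: [-0.8, 0.9, -0.2]
width: 37.3
grip_force: 0.0
```

```bash
python3 -m pendant '[[0,0,0,0,0,0,0],[0,0,0,0,0,0,0],[0,0,0,0,0,0,0],[0,0,0,0,0,0,0],[0,0,0,0,0,0,0],[0,0,0,0,0,0,0],[0.005,0,0,0,0,0,0],[0.012,0,0,0,0,0,0],[0.02,0,0,0,0,0,0],[0.028,0,0,0,0,0,0],[0.036,0,0,0,0,0,0],[0.044,0,0,0,0,0,0],[0.052,0,0,0,0,0,0],[0.06,0,0,0,0,0,0],[0.068,0,0,0,0,0,0],[0.075,0,0,0,0,0,0],[0.082,0,0,0,0,0,0],[0.088,0,0,0,0,0,0],[0.092,0,0,0,0,0,0],[0.096,0,0,0,0,0,0]]'
```

```text
clock: 4.23
eef_pos: [597.9, -120.5, 105.3]
eef_rot: [2.195, 2.246, -0.003]
ft_force: [-3.2, -5.2, 1.1]
width: 21.9
grip_force: 30.0
```

```bash
python3 -m pendant '[[0.004,0,0,0,0,0,0],[0.008,0,0,0,0,0,0],[0.012,0,0,0,0,0,0],[0.014,0,0,0,0,0,0],[0.015,0,0,0,0,0,0],[0.016,0,0,0,0,0,0],[0.016,0,0,0,0,0,0]]'; python3 -m pendant '[[0.001,0,0,0,0,0,0],[0.002,0,0,0,0,0,0],[0.003,0,0,0,0,0,0],[0.003,0,0,0,0,0,0]]'
```

```text
clock: 4.82
eef_pos: [597.7, -103.9, 105.4]
eef_rot: [2.196, 2.246, -0.001]
ft_force: [-2.8, -2.9, -0.2]
width: 21.8
grip_force: 30.0
clock: 5.15
eef_pos: [597.6, -100.7, 105.4]
eef_rot: [2.196, 2.247, -0.0]
ft_force: [-2.5, -3.8, -1.3]
width: 21.9
grip_force: 30.0
```

```bash
python3 -m pendant '[[0.001,0,0,0,0,0,0],[0.002,0,0,0,0,0,0],[0.003,0,0,0,0,0,0],[0.004,0,0,0,0,0,0],[0.004,0,0,0,0,0,0],[0.004,0,0,0,0,0,0]]'; python3 -m pendant '[[0.001,0,0,0,0,0,0],[0.002,0,0,0,0,0,0],[0.003,0,0,0,0,0,0],[0.003,0,0,0,0,0,0],[0.003,0,0,0,0,0,0]]'
```

```text
clock: 5.65
eef_pos: [597.6, -100.5, 105.4]
eef_rot: [2.192, 2.244, -0.007]
ft_force: [-2.2, -13.0, -1.8]
width: 22.0
grip_force: 30.0
clock: 6.07
eef_pos: [597.6, -100.2, 105.4]
eef_rot: [2.189, 2.242, -0.012]
ft_force: [-4.4, -18.0, -3.5]
width: 21.9
grip_force: 30.0
```

```bash
python3 -m pendant '[[-0.006,0,0,0,0,0,0],[-0.006,0,0,0,0,0,0],[-0.006,0,0,0,0,0,1],[-0.006,0,0,0,0,0,1],[-0.006,0,0,0,0,0,1],[-0.006,0,0,0,0,0,1],[-0.006,0,0,0,0,0,1],[-0.006,0,0,0,0,0,1],[-0.006,0,0,0,0,0,1],[-0.006,0,0,0,0,0,1],[-0.006,0,-0.03,0,0,0,1],[-0.006,0,-0.06,0,0,0,1],[-0.006,0,-0.09,0,0,0,1],[0.03,0,-0.09,0,0,0,1],[0.06,0,-0.09,0,0,0,1],[0.06,0,-0.09,0,0,0,1],[0.06,0,-0.09,0,0,0,1]]'
python3 - <<'E'
from h import *
s=status.observe();im=snap('wrist','w2.png');print(s)
E
```

```text
clock: 7.48
eef_pos: [596.0, -32.5, 195.7]
eef_rot: [2.193, 2.249, 0.0]
ft_force: [-0.5, -0.3, -0.4]
width: 93.9
grip_force: 0.0
{'clock': 7.4833, 'qpos': array([-1.70894664e-01,  3.14011809e-01,  1.47382058e+00, -2.43021698e-04,
        1.35332612e+00, -1.96026501e-01]), 'dq': array([-0.03104826,  0.00934013, -0.00064541, -0.01967716, -0.00632664,
       -0.00350852]), 'tau': array([ 1.06900178e+00, -4.32086205e+01, -2.37287092e+01,  2.75266282e-01,
        8.43776017e-02,  3.96063505e-02]), 'eef_pos': array([596.03400098, -32.53045156, 195.71294925]), 'eef_rot': array([2.19294981e+00, 2.24888484e+00, 7.88988405e-05]), 'ft_force': array([-0.47739689, -0.30144099, -0.35846414]), 'moment': array([-0.05880943, -0.10771959,  0.03858132]), 'grip_force': 0.0, 'width': 93.92969296610812}
```

View pics/w2.png

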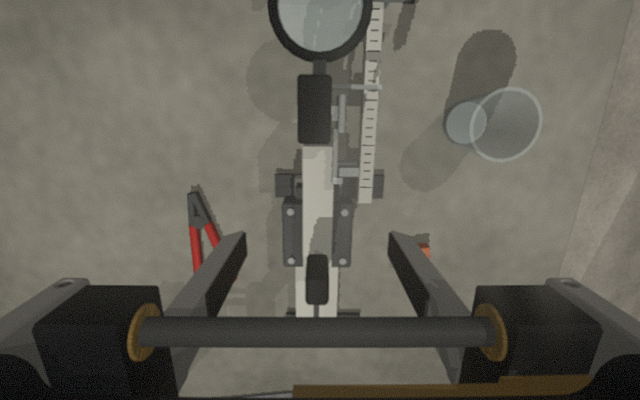

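Carriage is at the stop block; the head is at cols 299–332, rows 74–143, the pointer arm at (370,87), the scale to its right.

```bash
python3 - <<'E'
from h import *
np.set_printoptions(precision=1,suppress=True)
s=status.observe()
for n,c,z in [('head top front l/r',[(299,75),(332,75)],125),('head rear',[(300,138),(331,138),(315,143)],125),('handle rear',[(316,304)],145),('pointer',[(372,87),(381,87)],42),('block front',[(290,199),(345,199)],65),('lensc',[(320,10)],84),('scale start',[(365,202)],30),('scale edge',[(360,200),(374,200)],30)]:
    p=wz(c,z,s);print(n,p.tolist(),torig(p))
plan(rig(-1,68,86))
E
```

```text
head top front l/r [[578.6591213003567, 77.56983063043833, 125.0], [604.6792318828611, 78.17098464145758, 125.0]] [[-14.2  92.2 125. ]
 [ 11.8  92.2 125. ]]
head rear [[579.8205141497957, 28.698380044878885, 125.0], [605.6545216482824, 29.294471549986095, 125.0], [592.4087970427006, 24.86982931790941, 125.0]] [[-14.2  43.3 125. ]
 [ 11.7  43.3 125. ]
 [ -1.7  39.2 125. ]]
handle rear [[596.4731432086852, -117.72909797047143, 144.99999999999997]] [[  -0.9 -103.4  145. ]]
pointer [[651.3887468897092, 77.29203932901476, 41.99999999999994], [660.9671326674497, 77.54421883327517, 42.0]] [[58.5 90.3 42. ]
 [68.1 90.3 42. ]]
block front [[566.0610771426011, -41.9682828428006, 65.0], [626.3627799649925, -40.57878546142023, 65.0]] [[-29.6 -27.   65. ]
 [ 30.8 -27.   65. ]]
lensc [[594.1510953335697, 135.75312743768728, 84.0]] [[  2.6 150.   84. ]]
scale start [[654.7956932270673, -53.89705290242714, 30.0]] [[ 58.9 -41.   30. ]]
scale edge [[648.5007904843635, -51.488109797142194, 30.0], [665.6350368831704, -51.09310898662448, 30.0]] [[ 52.6 -38.4  30. ]
 [ 69.8 -38.4  30. ]]
shift [ 0.1 -0.   0.1] turn [0. 0. 0.]
7.5333 [596.1 -33.6 195.4] [-0.4  0.3  0.9] 93.94272425786714 0.0
```

```bash
python3 -m pendant '[[0.03,0,0,0,0,0,1],[0.06,0.001,0,0,0,0,1],[0.086,0.001,0,0,0,0,1],[0.086,0.001,0,0,0,0,1],[0.086,0.001,0.03,0,0,0,1],[0.086,0.001,0.06,0,0,0,1],[0.086,0.001,0.09,0,0,0,1],[0.086,0.001,0.1,0,0,0,1],[0.086,0.001,0.11,0,0,0,1],[0.086,0.001,0.11,0,0,0,1],[0.086,0.001,0.11,0,0,0,1]]'
python3 - <<'E'
from h import *
s=status.observe();print(s['eef_pos'],s['ft_force'])
im=snap('side','s2.png');cv2.imwrite('pics/s2c.png',cv2.resize(im[90:290,210:410],None,fx=3,fy=3,interpolation=cv2.INTER_CUBIC))
E
```

```text
clock: 8.45
eef_pos: [596.1, 51.6, 86.1]
eef_rot: [2.196, 2.245, 0.001]
ft_force: [1.0, 0.2, -0.1]
width: 94.1
grip_force: 0.0
[596.08389216  51.6055218   86.08215287] [ 1.04493954  0.20620976 -0.07661465]
```

View pics/s2c.png

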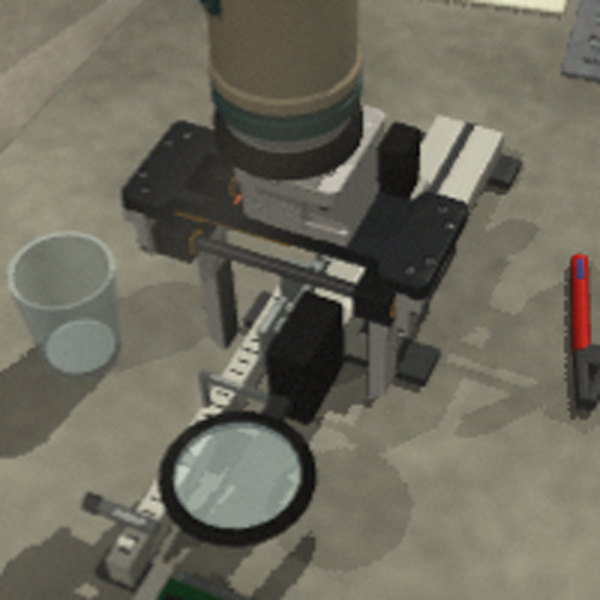

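The fingers straddle the head (crop (305,350)) cleanly, clear of the pointer arm, handle and glass; closing now.

```bash
python3 -m pendant '[[0,-0.001,0,0,0,0,0],[0,-0.001,0,0,0,0,0],[0,-0.001,0,0,0,0,0],[0,-0.001,0,0,0,0,0],[0,-0.001,0,0,0,0,0],[0,-0.001,0,0,0,0,0],[0,-0.001,0,0,0,0,0],[0,-0.001,0,0,0,0,0],[0,-0.001,0,0,0,0,0],[0,-0.001,0,0,0,0,0],[0,-0.001,0,0,0,0,0],[0,-0.001,0,0,0,0,0],[0,-0.001,0,0,0,0,0],[0,-0.001,0,0,0,0,0],[0,-0.001,0,0,0,0,0],[0,-0.001,0,0,0,0,0]]' 35
```

```text
clock: 9.83
eef_pos: [593.7, 52.3, 85.5]
eef_rot: [-2.196, -2.246, 0.001]
ft_force: [-2.7, 0.9, 2.2]
width: 32.1
grip_force: 35.0
```

```bash
python3 -m pendant '[[0,0,0,0,0,0,0],[0,0,0,0,0,0,0],[0,0,0,0,0,0,0],[0.001,0,0,0,0,0,0],[0.003,0,0,0,0,0,0],[0.005,0,0,0,0,0,0],[0.008,0,0,0,0,0,0],[0.008,0,0,0,0,0,0]]' 27
```

```text
clock: 10.5
eef_pos: [593.8, 59.8, 85.5]
eef_rot: [2.195, 2.247, -0.002]
ft_force: [-3.9, -2.8, 2.7]
width: 32.7
grip_force: 26.9
```

```bash
python3 -m pendant '[[0.004,0,0,0,0,0,0],[0.01,0,0,0,0,0,0],[0.016,0,0,0,0,0,0],[0.022,0,0,0,0,0,0],[0.028,0,0,0,0,0,0],[0.034,0,0,0,0,0,0],[0.04,0,0,0,0,0,0],[0.046,0,0,0,0,0,0],[0.052,0,0,0,0,0,0],[0.058,0,0,0,0,0,0],[0.064,0,0,0,0,0,0],[0.068,0,0,0,0,0,0],[0.07,0,0,0,0,0,0],[0.07,0,0,0,0,0,0],[0.07,0,0,0,0,0,0]]'
python3 - <<'E'
from h import *
s=status.observe();print(s['eef_pos'],s['eef_rot'],s['ft_force'],s['width'])
im=snap('side','s3.png');cv2.imwrite('pics/s3c.png',cv2.resize(im[160:300,210:370],None,fx=4,fy=4,interpolation=cv2.INTER_CUBIC))
im=snap('top','t3.png');a=cv2.resize(im[150:250,225:385],None,fx=4,fy=4,interpolation=cv2.INTER_CUBIC);cv2.imwrite('pics/t3c.png',a)
snap('wrist','w3.png')
E
```

```text
clock: 11.75
eef_pos: [592.7, 130.3, 85.5]
eef_rot: [2.196, 2.246, 0.001]
ft_force: [-1.5, -2.8, 2.4]
width: 32.5
grip_force: 26.9
[592.73824139 130.31335775  85.48028141] [2.19574569e+00 2.24630802e+00 6.73014839e-04] [-1.51275818 -2.78012975  2.38067049] 32.49009042100166
```

View pics/s3c.png

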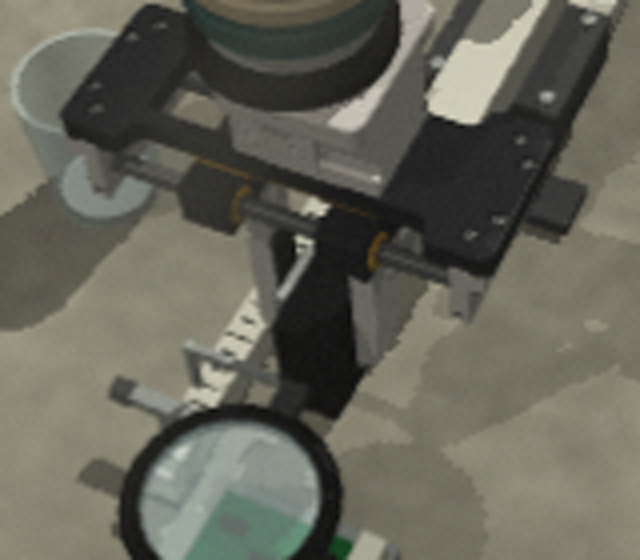

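View pics/w3.png

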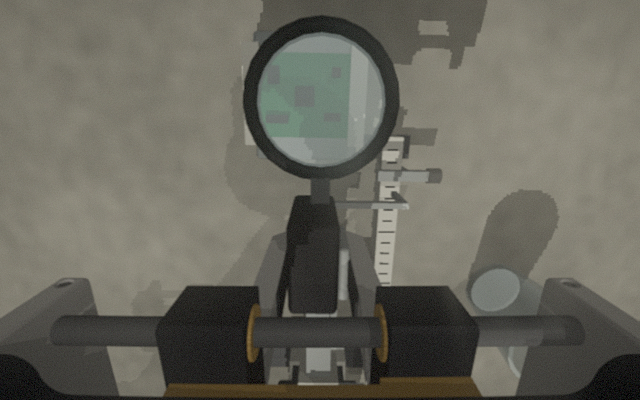

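The wrist view shows the pointer arm at row 205, its tip at about (395,194), and the rider bar at row ~176 (cols 380–440); some way still to go. I'll measure both in this picture.

```bash
python3 - <<'E'
from h import *
np.set_printoptions(precision=1,suppress=True)
s=status.observe()
im=cv2.imread('pics/w3.png')
cv2.imwrite('pics/w3c.png',cv2.resize(im[150:230,360:460],None,fx=8,fy=7,interpolation=cv2.INTER_CUBIC)[:600,:800])
for n,c,z in [('tip',[(395,194)],42),('arm corner',[(408,207)],80),('rider',[(385,176),(430,176)],38),('headfront',[(292,197),(336,197)],125),('scale end',[(393,137)],30),('lens',[(321,97)],84)]:
    p=wz(c,z,s);print(n,p.tolist(),torig(p))
print(torig(s['eef_pos'][None]))
E
```

```text
tip [[652.8826275819526, 153.06634533786357, 42.0]] [[ 61.7 166.   42. ]]
arm corner [[651.6196134567293, 154.43089522715823, 80.0]] [[ 60.5 167.4  80. ]]
rider [[644.7261866688535, 166.45529024020692, 38.0], [680.2516959066952, 167.25651427613332, 38.0]] [[ 53.9 179.6  38. ]
 [ 89.4 179.5  38. ]]
headfront [[578.7346051364476, 172.40308882188876, 125.0], [600.4280859758913, 172.86666247746675, 125.0]] [[-12.  187.  125. ]
 [  9.7 187.  125. ]]
scale end [[650.2771698198285, 196.07176092038114, 30.0]] [[ 60.1 209.   30. ]]
lens [[592.3740865433696, 221.578584268399, 84.0]] [[  2.8 235.9  84. ]]
[[  1.  144.5  85.5]]
```

View pics/w3c.png

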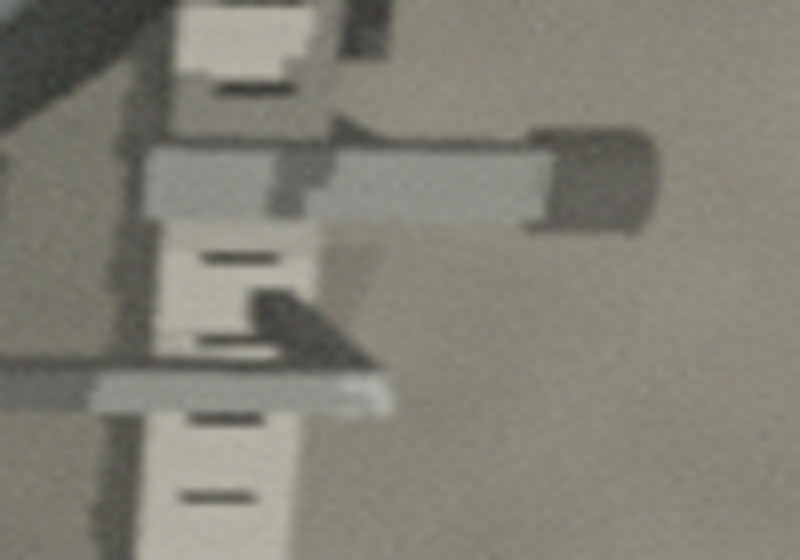

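```bash
python3 -m pendant '[[0.003,0,0,0,0,0,0],[0.006,0,0,0,0,0,0],[0.009,0,0,0,0,0,0],[0.011,0,0,0,0,0,0],[0.013,0,0,0,0,0,0],[0.013,0,0,0,0,0,0],[0.013,0,0,0,0,0,0],[0.013,0,0,0,0,0,0]]'
python3 - <<'E'
from h import *
s=status.observe();print(s['eef_pos'],s['ft_force'],s['width'])
im=snap('wrist','w4.png')
cv2.imwrite('pics/w4c.png',cv2.resize(im[150:230,360:460],None,fx=8,fy=7,interpolation=cv2.INTER_CUBIC))
E
```

```text
clock: 12.57
eef_pos: [592.5, 143.7, 85.5]
eef_rot: [2.196, 2.246, 0.001]
ft_force: [0.1, -2.4, 1.8]
width: 32.5
grip_force: 26.9
[592.45364946 143.6936656   85.49494144] [ 0.07257319 -2.38762409  1.77837376] 32.455961766117404
```

View pics/w4c.png

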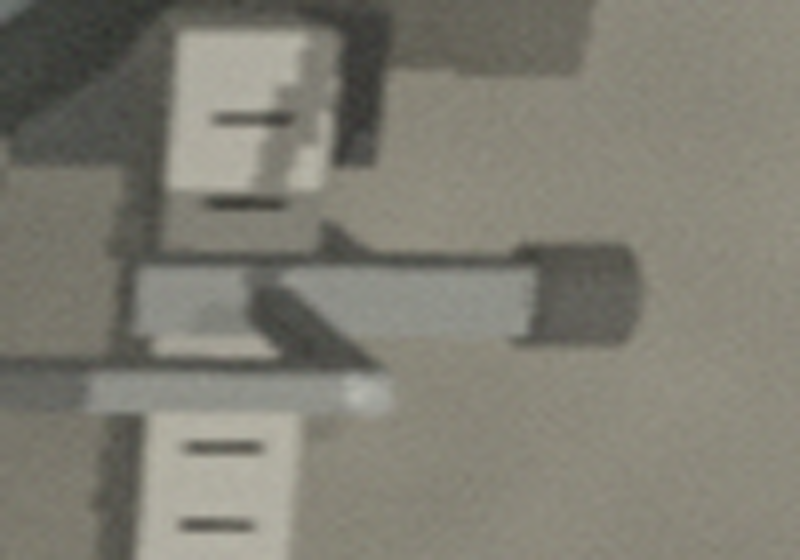

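The pointer tip (crop (262,298)) stands over the rider's middle (rows 265–335). The button is squeezed in (width 32.5 mm, 27 N) and the boom is at rest, so I'll hand in.

```bash
python3 -c "
from station import job_done
print(job_done())"
```

```text
the job is handed in; nothing more can be done
None
```

The job is handed in at about 12.6 s on the robot's clock. The carriage is against its stop, the boom is drawn out about 91 mm, and the pointer is over the rider (about 1 mm off by my last picture). The gripper still holds the head with the button squeezed at 27 N. I saw no contact with the glass, battery or cutters, and no verdict came back.

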